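Hold a glued bag ring in the lever press

ROBOT

A 6-joint arm with a two-finger parallel gripper is mounted at the origin on a cart in front of the work surface, level with it; the furniture and walls round the work are solid. World frame = base frame: x ahead of the robot, y to its left, z up, the work surface at z = 0. Lengths are in m, angles in rad, forces in N, time in s.
With the tool pointing down it reaches from about 0.25 to 0.725 m from the base axis. Payload 4 kg.
Tool frame: the origin (TCP) lies midway between the tips of the shut fingers; the grasp point (between the pads) lies 19 mm behind it; z points along the fingers, y is the line along which they close (so a half turn about z gives the same grasp; the last joint's range is limited). The gripper opens to 85 mm and grips with 20 to 120 N. Pads are 22 mm wide; open, the fingers measure 114 mm over their backs; the gripper's body (76 mm by 85 mm) begins 54 mm behind the grasp point. The pads swing forward as they close: fully open they stand 13 mm farther back than shut.
Start: joints at [-1.262, 0.241, 0.005, 1.335, 0, 1.571], TCP at [0.152, -0.476, 0.231] pointing down, gripper open.
Joint ranges: [-2.72, 2.72], [-1.05, 1.87], [-1.09, 1.28], [-1.99, 2.15], [-1.42, 1.44], [-3.14, 3.14]. Speed limits (rad/s): [2.79, 2.79, 3.14, 3.14, 3.14, 3.14].

INTERFACE

Orientations are given as a unit quaternion [x, y, z, w].
In Python, from workcell import get_obs, imaging, workorder gives the robot as it stands.
- The arm moves only by the shell command python3 -m jog 'ROWS'. ROWS is one flat JSON list of numbers that holds 1 to 10 rows one after another, with no inner brackets; each row has 7 numbers: a rotation vector rx, ry, rz in rad, then dx, dy, dz in m, then the finger opening in m; each row is the pose to reach, as a shift and turn from the pose commanded when the command began, along the tool's axes at that moment; what a row does not reach only later rows make up. A row lasts 1/8 s, in which the tool goes at most 0.0625 m and 0.188 rad, less where a joint would pass 70% of its speed; a pose out of reach is approached as far as the arm can. The fingers move at their own pace and stop on an object; the grip force is fixed at half the most. Time passes only in rows, so rows that do not move let the fingers close. It prints the time, the measured TCP pose, the force, the opening and the grip force at its end. Input that does not fit is refused with a message, and nothing moves.
- get_obs(): the state, without advancing time (a new reading comes with each control period).
- imaging.camera(name): name is "scene" or "top" or "wrist"; returns (picture, depth): 420x560x3 uint8, red, green, blue; 420x560 float32, m along the optical axis (not along the pixel's ray), 0 where there is no reading.
- imaging.calibration(name): a dict with "mtx" (3x3 intrinsics, pixels), "R" (3x3) and "t" (3): a world point X has camera coordinates R X + t. Camera axes: x right, y down, z forward; pixel columns grow to the right and rows downward; lengths in m; the calibration is good to about 2 mm. A picture is of the moment at which its call begins: read the wrist's pose just before it. calibration takes no time and is no camera call; for the wrist camera it gives the pose at the moment of the call.
- workorder.job_done(): hands the job in; it is judged then, once.
The state is a dict: "clock": time; "joint_pos": joint angles; "joint_vel": joint speeds; "tau": joint torques, N m; "eef_pos": TCP position; "tool_rot": TCP orientation; "ft_force": force on the tool from outside, world axes, zero at the start; "ft_torque": the same for the moment, N m; "grip_width": finger opening in m; "grasp_force": force on a finger pad.
Only numpy, scipy, OpenCV 4.12 (cv2) and the standard library are available. Lean on these libraries where they do the work, as an engineer would, in place of code of your own. Each camera call takes 0.05 s, during which the arm holds its last target. There are 200 camera calls.

TASK

The thick wooden bag ring on the thread rack has just been glued up from two halves. Lift it off its peg, lay it flat over the round boss of the lever press, then take the press's wooden handle, swing the sprung lever over until its side rails lie level so that the pad bears flat on the ring, and hold it there for at least three seconds; the lever springs open if let go, so finish while still holding it level. Leave the thin ring and the other things where they are and do not slam the pad down on the ring.

Things in the scene. Friction and masses are not known exactly. Their poses are not given: they have to be found in the camera images.
- bag_ring: the glued bag ring: flat wooden ring of two glued halves, dark below and pale above, outer diameter 60 mm, hole 40 mm, 16 mm thick, about 40 g. Origin: centre of its underside; z is its axis, up. At the start it lies flat round one of the rack's three pegs, its underside 30 mm above the worktop. Grip it across the outside.
- thin_ring: single pale wooden ring round another peg of the rack, outer diameter 46 mm, hole 30 mm, 7 mm thick; not wanted, to be left alone. Origin: centre of its underside.
- thread_rack: low wooden rack, fixed: board 236 x 76 x 18 mm, long along its x; origin: centre of its underside. Upright dowel pegs 14 mm thick at x = -76, 0, +76 mm, each on a round seat 48 mm wide, 30 mm above the worktop; peg tips 78 mm above the worktop. One peg has the bag ring, one the thin ring, one a fixed thread spool (top at 80 mm); which is where varies.
- nest (a point): centre of the press's seat, 25 mm above the worktop, where the ring's underside comes to lie. Boss: 37 mm across for 4 mm up, tapering to 29 mm at its top, 10 mm above the seat; 1.5 mm to spare all round. Axes: x along the press's board toward the pivot, y along the pivot, z up. Pivot: 115 mm along x, 41 mm above. Press fixed; board from x = -108 to +167 mm, 122 wide.
- press_lever (a joint): lever angle, rad: 0 = sprung open, 10 degrees past upright, leaning away from the nest; grows as the handle swings over the nest and down; 1.745 = rails level; stop 1.86. Two rails, 86 mm between them. A spring opens it: about 3 N at the handle near level. The pad meets the seated ring at about 1.66; its spring (1.2 N/mm of pad travel) then adds: about 11 N at the handle when level.
- press_handle: handle: wooden dowel 22 mm thick, 86 mm long, between the rail ends, 200 mm from the pivot, free all round. Origin: its middle; y its long axis, parallel to the pivot. Open: 263 mm above the worktop, 35 mm beyond the pivot; level: 66 mm above the worktop, at nest x = -85 mm. It revolves freely, so fingers pointing down can keep hold of it all along the arc.
- press_foot: the press's round pad on the cross beam: rubber-faced, 58 mm diameter, on a spring plunger that gives up to 20 mm. Origin: on the line of the rails, 115 mm from the pivot; the pad's face is 35 mm below it (lever level, plunger out) or as much nearer as the plunger is pressed in.
- fabric_glue: squeezed tube of glue, 36 x 136 x 26 mm, lying on the worktop; leave it alone
- spool_cream: wooden spool of cream thread standing on the worktop, 36 mm wide, 50 mm tall; leave it alone
- rotary_cutter: rotary cutter with a yellow handle, 45 x 158 x 16 mm, lying on the worktop; leave it alone

How it is judged:
On the way, in this order (a step that is already met when the one before it is completed fails the run):
1. the bag ring is lifted clear above its peg (z of bag_ring in the frame of thread_rack above 0.085 m and contact force between the fingers and bag_ring above 0.5 N), for 0.1 s.
2. the ring lies flat over the boss of the open press, let go (horizontal distance between bag_ring and nest below 0.0035 m and z of bag_ring in the frame of nest below 0.003 m and angle between bag_ring's own z axis and vertical below 0.06 rad and contact force between the fingers and bag_ring below 0.05 N and value of joint press_lever below 0.5 rad), for 0.2 s.
3. the fingers hold the lever level, pad on the ring, for three seconds (horizontal distance between bag_ring and nest below 0.0035 m and z of bag_ring in the frame of nest below 0.003 m and angle between bag_ring's own z axis and vertical below 0.06 rad and value of joint press_lever between 1.69 and 1.8 rad and contact force between press_foot and bag_ring above 3 N and contact force between the fingers and press_handle above 1 N), for 3 s.
At the end, for the whole second after the job is handed in: Ring flat on the seat round the boss (within 3.5 mm of centre, under 3 mm above the seat); fingers hold the handle still with the rails level within 3 degrees (joint 1.690 to 1.800), the pad pressing the ring with over 3 N. It was held so for 3 s and still is, through the second after the end (all of step 3 and velocity of joint press_lever between -0.1 and 0.1 rad/s); the arm keeps its last pose, push and grip.
It fails at once if the pad is slammed onto the ring (contact force between press_foot and bag_ring above 45 N).
It fails at once if the thin ring is moved more than 15 mm (distance of thin_ring from where it was at the start of the episode above 0.015 m).
It fails at once if the glue tube is moved more than 25 mm (distance of fabric_glue from where it was at the start of the episode above 0.025 m).
It fails at once if the cream spool is moved more than 25 mm (distance of spool_cream from where it was at the start of the episode above 0.025 m).
It fails at once if the rotary cutter is moved more than 25 mm (distance of rotary_cutter from where it was at the start of the episode above 0.025 m).
It also fails if it takes over 72 s, if anything falls off the work surface, if the arm or the gripper's body presses on something with over 40 N, if the wrist force passes 120 N, or if a joint passes its speed limit or range.

## Working session

There is one attempt and no reset: what is moved stays moved. The work goes in short steps, Python scripts to look and compute and a shell command to move; the robot and the scene stay as the last step left them, time stands still between calls to the robot, and variables do not carry over. Pictures are saved under pics/ and viewed, at most 10 in all, crops included, and the job is handed in when it is done.

```bash
mkdir -p pics; ls
cat > h.py <<'E'
import numpy as np, cv2
from workcell import get_obs, imaging, workorder
def shot(name,fn):
    c=imaging.calibration(name); rgb,d=imaging.camera(name)
    np.savez(f'pics/{fn}.npz',rgb=rgb,d=d,K=c['mtx'],R=c['R'],t=c['t'])
    cv2.imwrite(f'pics/{fn}.png',rgb[:,:,::-1])
def cloud(fn):
    f=np.load(f'pics/{fn}.npz'); d=f['d']; v,u=np.mgrid[:d.shape[0],:d.shape[1]]
    p=np.stack([u,v,np.ones_like(u)],-1)@np.linalg.inv(f['K']).T*d[...,None]
    return (p-f['t'])@f['R'],d>0,f['rgb']
E
python3 - <<'E'
from h import *
o=get_obs(); print({k:np.round(v,3) for k,v in o.items()})
shot('top','top0'); shot('scene','scene0')
E
```

```text
pics
{'clock': np.float64(0.0), 'joint_pos': array([-1.262,  0.241,  0.004,  1.335,  0.   ,  1.571]), 'joint_vel': array([-0.002, -0.001, -0.001, -0.001,  0.   ,  0.001]), 'tau': array([ 1.0000e-03, -3.7232e+01,  2.5241e+01,  1.7000e-02,  0.0000e+00,
        0.0000e+00]), 'eef_pos': array([ 0.152, -0.476,  0.23 ]), 'tool_rot': array([ 0.988,  0.154, -0.   , -0.001]), 'ft_force': array([-0.514,  0.063,  0.858]), 'ft_torque': array([0.014, 0.015, 0.017]), 'grasp_force': np.float64(0.0), 'grip_width': np.float64(0.085)}
```

View pics/top0.png

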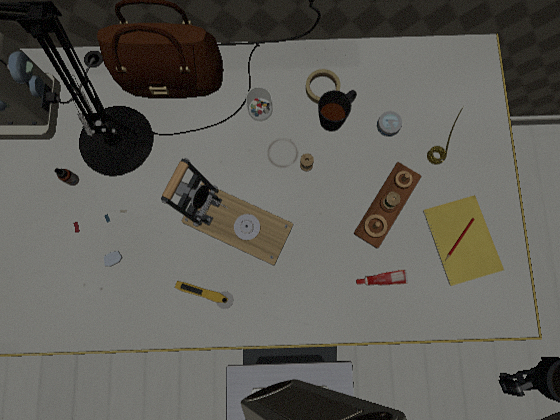

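View pics/scene0.png

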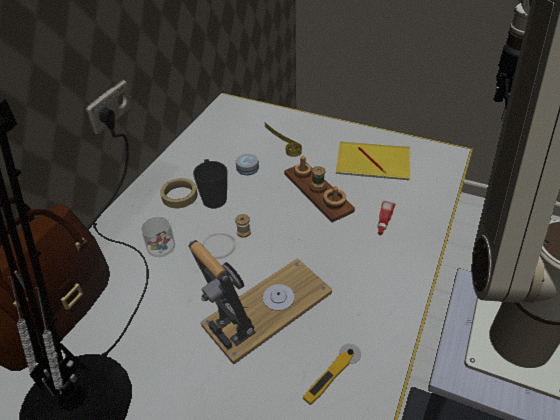

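The top view shows the bag ring at about px (376,225), the thread spool at (392,201) and the thin ring at (403,179). The press seat is at (247,226), with the handle at about (175,178). Next I'll turn these into world positions.

Run:
```python
from h import *
P,m,rgb=cloud('top0')
for n,(u,v) in dict(ring=(376,225),spool=(392,201),thin=(403,179),nest=(247,226),h1=(166,192),h2=(184,163),table=(330,260)).items():
    print(n,P[v,u].round(4))
def fit(c,r,z0,z1):
    s=m&(np.linalg.norm(P[...,:2]-c,axis=-1)<r)&(P[...,2]>z0)&(P[...,2]<z1); return P[s]
c=P[225,376,:2]
q=fit(c,.05,.036,.055); print('ring pts',len(q),q.mean(0),cv2.minEnclosingCircle(q[:,:2].astype('f4')))
c=P[179,403,:2]
q=fit(c,.04,.033,.045); print('thin',len(q),q.mean(0),cv2.minEnclosingCircle(q[:,:2].astype('f4')))
# rack board
c=P[201,392,:2]; q=fit(c,.16,.012,.024); print('rack',len(q),cv2.minAreaRect(q[:,:2].astype('f4')))
q=fit(P[226,247,:2],.2,.008,.03);print('board',len(q),cv2.minAreaRect(q[:,:2].astype('f4')),np.percentile(q[:,2],[5,25,50,75,95]))
q=fit(P[226,247,:2],.045,.021,.03);print('seat',len(q),cv2.minEnclosingCircle(q[:,:2].astype('f4')))
q=fit(P[226,247,:2],.03,.032,.05);print('boss',len(q),cv2.minEnclosingCircle(q[:,:2].astype('f4')))
q=fit(P[178,175,:2],.1,.245,.30);print('handle',len(q),cv2.minAreaRect(q[:,:2].astype('f4')),q[:,2].max())
f=np.load('pics/top0.npz'); 
big=lambda u,v,w,h:cv2.resize(f['rgb'][v-h:v+h,u-w:u+w,::-1],(400,400),interpolation=cv2.INTER_CUBIC)
cv2.imwrite('pics/crop0.png',np.hstack([big(376,215,40,40),big(240,225,40,40)]))
```

```text
ring [ 0.4849 -0.2321  0.0698]
spool [ 0.544  -0.2757  0.0784]
thin [ 0.6087 -0.3162  0.0492]
nest [0.4979 0.0984 0.0405]
h1 [0.5376 0.251  0.275 ]
h2 [0.6019 0.2139 0.2728]
table [ 0.4062 -0.1167  0.0019]
ring pts 259 [ 0.48650419 -0.23478117  0.04490581] ((0.487235963344574, -0.23540444672107697), 0.030179092660546303)
thin 128 [ 0.61036688 -0.31908455  0.03680671] ((0.6119446158409119, -0.32101303339004517), 0.02331981062889099)
rack 1441 ((0.5153589248657227, -0.32836025953292847), (0.1976361870765686, 0.23715746402740479), 55.49982833862305)
board 3935 ((0.48038560152053833, 0.10907988250255585), (0.3260625898838043, 0.3059103786945343), 11.803956031799316) [0.01569051 0.01989097 0.02184342 0.02373882 0.02679431]
seat 591 ((0.4978969693183899, 0.09832393378019333), 0.044980522245168686)
boss 107 ((0.49817731976509094, 0.10039474815130234), 0.0175863616168499)
handle 512 ((0.565876841545105, 0.23388950526714325), (0.025183359161019325, 0.1085517480969429), 64.36083221435547) 0.27671904806713543
```

View pics/crop0.png

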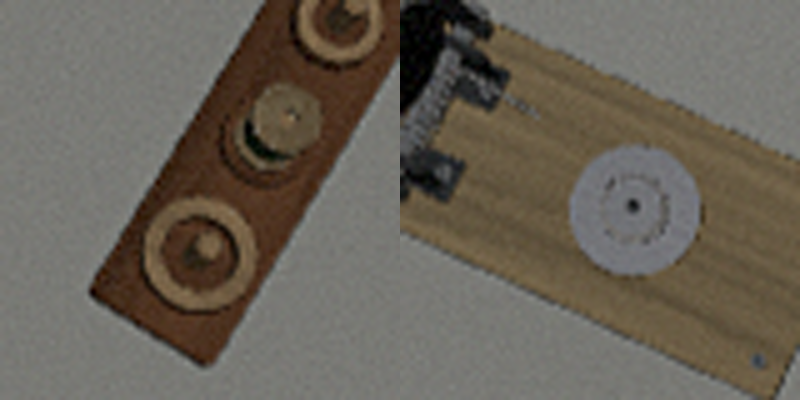

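The crop shows the ring's peg tip at px (417.6,…)-like parallax offset and the boss's centre dot at px (246.6,226.2). From the depth, the ring is at about (0.487,-0.235), the nest at (0.498,0.099) and the press x axis at about 64°. I'll move above the ring with the closing line along 64°, which also suits the handle.

```bash
cat >> h.py <<'E'
from scipy.spatial.transform import Rotation as Ro
def delta(xyz,ydeg):
    "TCP target, world angle of tool y (tool pointing down) -> shift in tool axes, rotvec"
    o=get_obs(); R0=Ro.from_quat(o['tool_rot']); a=np.radians(ydeg)
    y=np.array([np.cos(a),np.sin(a),0]); z=np.array([0,0,-1.]); R1=Ro.from_matrix(np.c_[np.cross(y,z),y,z])
    print('rv',(R0.inv()*R1).as_rotvec().round(4),'d',R0.inv().apply(np.array(xyz)-o['eef_pos']).round(4))
E
python3 -c "
from h import *
delta([.487,-.2354,.2],63.9)"
```

```text
rv [-9.0000e-04 -2.2000e-03 -2.3773e+00] d [ 0.3924 -0.1271  0.0307]
```

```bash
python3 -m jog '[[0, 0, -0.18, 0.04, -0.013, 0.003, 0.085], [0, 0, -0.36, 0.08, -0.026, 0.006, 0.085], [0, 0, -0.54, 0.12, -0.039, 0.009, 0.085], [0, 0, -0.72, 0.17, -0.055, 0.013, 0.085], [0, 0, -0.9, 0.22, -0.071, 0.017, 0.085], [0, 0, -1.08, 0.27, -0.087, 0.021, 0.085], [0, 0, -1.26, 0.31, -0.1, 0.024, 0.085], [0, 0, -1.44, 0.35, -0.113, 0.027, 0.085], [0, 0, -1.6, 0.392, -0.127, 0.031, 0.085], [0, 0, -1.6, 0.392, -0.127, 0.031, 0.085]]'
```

```text
refused: ROWS must be one flat list, 7 numbers to a row, no inner brackets. Nothing was moved.
```

Nothing moved. I misread the format; it is one flat list, 7 numbers to a row, no inner brackets. Resending.

```bash
python3 -m jog '[0, 0, -0.18, 0.04, -0.013, 0.003, 0.085, 0, 0, -0.36, 0.08, -0.026, 0.006, 0.085, 0, 0, -0.54, 0.12, -0.039, 0.009, 0.085, 0, 0, -0.72, 0.17, -0.055, 0.013, 0.085, 0, 0, -0.9, 0.22, -0.071, 0.017, 0.085, 0, 0, -1.08, 0.27, -0.087, 0.021, 0.085, 0, 0, -1.26, 0.31, -0.1, 0.024, 0.085, 0, 0, -1.44, 0.35, -0.113, 0.027, 0.085, 0, 0, -1.6, 0.392, -0.127, 0.031, 0.085, 0, 0, -1.6, 0.392, -0.127, 0.031, 0.085]'
python3 -c "
from h import *
delta([.487,-.2354,.2],63.9);print(get_obs()['joint_pos'])"
```

```text
clock: 1.35
eef_pos: [0.4883, -0.2341, 0.1991]
tool_rot: [0.576, 0.817, 0.0, -0.001]
ft_force: [-0.1, -0.6, -0.3]
grip_width: 0.0851
grasp_force: 0.0
rv [-3.000e-04 -1.700e-03 -7.727e-01] d [-0.0008 -0.0017 -0.0009]
[-4.47251994e-01  3.39408532e-01  5.56457612e-02  1.28865270e+00
  3.83957227e-04  7.81024309e-01]
```

```bash
python3 -m jog '[0, 0, -0.18, 0, 0, 0, 0.085, 0, 0, -0.36, 0, 0, 0, 0.085, 0, 0, -0.54, 0, 0, 0, 0.085, 0, 0, -0.7727, 0, 0, 0, 0.085, 0, 0, -0.7727, 0, 0, 0, 0.085, 0, 0, -0.7727, 0, 0, 0, 0.085]'
python3 - <<'E'
from h import *
print(get_obs()['joint_pos']);shot('wrist','w1')
P,m,_=cloud('w1')
s=m&(np.linalg.norm(P[...,:2]-[.487,-.235],axis=-1)<.045)&(P[...,2]>.038)&(P[...,2]<.055); q=P[s]
print(len(q),q.mean(0),cv2.minEnclosingCircle(q[:,:2].astype('f4')))
E
```

```text
clock: 2.1
eef_pos: [0.4859, -0.2368, 0.2001]
tool_rot: [0.229, 0.973, -0.0, -0.0]
ft_force: [0.1, -0.7, -0.4]
grip_width: 0.0848
grasp_force: 0.0
[-4.53295797e-01  3.36174715e-01  5.38344483e-02  1.28932700e+00
 -3.11067869e-04  9.32671981e-03]
1816 [ 0.48830618 -0.23567101  0.04531778] ((0.4893765449523926, -0.2360735684633255), 0.030000679194927216)
```

View pics/w1.png

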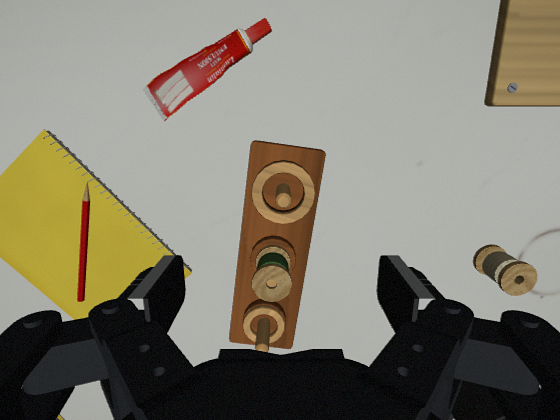

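The wrist view shows the bag ring at px (284,192), the nearest of the three, and the fingers clear of everything. It measures the ring at (0.4892,-0.2360), so I'll descend there.

```bash
python3 -c "
from h import *
delta([.4892,-.2360,.026],63.9)"
```

```text
rv [-0.0002 -0.0007 -0.007 ] d [-0.0027  0.0021  0.1741]
```

```bash
python3 -m jog '[0, 0, 0, -0.003, 0.002, 0.05, 0.085, 0, 0, 0, -0.003, 0.002, 0.1, 0.085, 0, 0, 0, -0.003, 0.002, 0.14, 0.085, 0, 0, 0, -0.003, 0.002, 0.174, 0.085, 0, 0, 0, -0.003, 0.002, 0.174, 0.085, 0, 0, 0, -0.003, 0.002, 0.174, 0.085]'
python3 -m jog '[0, 0, 0, 0, 0, 0, 0.05, 0, 0, 0, 0, 0, 0, 0.05, 0, 0, 0, 0, 0, 0, 0.05, 0, 0, 0, 0, 0, 0, 0.05, 0, 0, 0, 0, 0, 0, 0.05, 0, 0, 0, 0, 0, 0, 0.05]'
```

```text
clock: 2.9
eef_pos: [0.4911, -0.2363, 0.0275]
tool_rot: [0.228, 0.974, -0.0, 0.001]
ft_force: [1.0, 1.1, -0.3]
grip_width: 0.0854
grasp_force: 0.0
clock: 3.65
eef_pos: [0.4919, -0.2365, 0.0285]
tool_rot: [0.228, 0.974, -0.001, 0.002]
ft_force: [-0.4, 0.3, 6.4]
grip_width: 0.0565
grasp_force: 64.4
```

```bash
python3 -m jog '[0, 0, 0, 0, 0, -0.02, 0.05, 0, 0, 0, 0, 0, -0.05, 0.05, 0, 0, 0, 0, 0, -0.09, 0.05, 0, 0, 0, 0, 0, -0.13, 0.05, 0, 0, 0, 0, 0, -0.13, 0.05, 0, 0, 0, 0, 0, -0.13, 0.05, 0, 0, 0, 0, 0, -0.13, 0.05]'
python3 - <<'E'
from h import *
shot('wrist','w2');shot('top','top2');shot('scene','scene2')
a=cv2.imread('pics/w2.png')[150:420,100:460]; f=np.load('pics/scene2.npz')
o=get_obs(); p=o['eef_pos']; c=f['K']@(f['R']@p+f['t']); u,v=(c[:2]/c[2]).astype(int); print(u,v)
b=f['rgb'][max(v-45,0):v+45,u-60:u+60,::-1]
cv2.imwrite('pics/c2.png',np.hstack([cv2.resize(a,(400,300)),cv2.resize(b,(400,300),interpolation=cv2.INTER_CUBIC)]))
E
```

```text
clock: 4.53
eef_pos: [0.4894, -0.2353, 0.1549]
tool_rot: [0.228, 0.974, 0.0, -0.001]
ft_force: [-0.9, -0.3, -0.2]
grip_width: 0.0566
grasp_force: 63.8
336 162
```

View pics/c2.png

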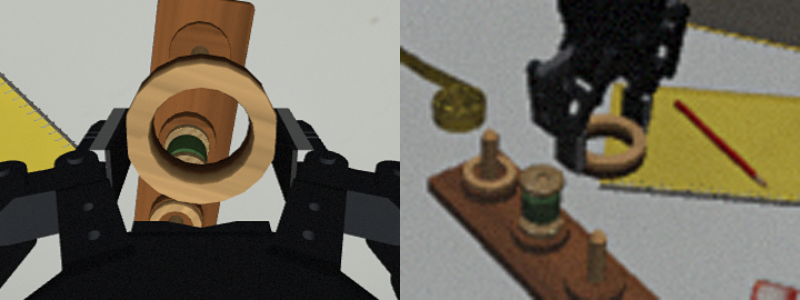

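The ring is held and has come off its peg. I'll measure its pose in the hand and the nest with the same wrist camera later. First, its offset from the tool and its tilt.

```bash
cat >> h.py <<'E'
def ring(fn,c,z0,z1,r=.045):
    P,m,_=cloud(fn); s=m&(np.linalg.norm(P[...,:2]-c,axis=-1)<r)&(P[...,2]>z0)&(P[...,2]<z1); q=P[s]
    A=np.c_[q[:,:2]-q[:,:2].mean(0),np.ones(len(q))]; k=np.linalg.lstsq(A,q[:,2],rcond=None)[0]
    return len(q),q.mean(0).round(4),cv2.minEnclosingCircle(q[:,:2].astype('f4')),k.round(4)
E
python3 - <<'E'
from h import *
o=get_obs();p=o['eef_pos'];print(p)
P,m,_=cloud('w2'); s=m&(np.linalg.norm(P[...,:2]-p[:2],axis=-1)<.025); print(np.histogram(P[s][:,2],bins=np.arange(.13,.2,.005)))
print(ring('w2',p[:2],.155,.19,.034)); print(np.array(Ro.from_quat(o['tool_rot']).as_matrix()).round(3))
delta([.498,.0990,.2],63.9)
E
```

```text
[ 0.48973777 -0.23543833  0.15511778]
(array([   0,    0,    0,    0,    1,  293,  664,  633, 3660,    0,    0,
          0,    0,    0]), array([0.13 , 0.135, 0.14 , 0.145, 0.15 , 0.155, 0.16 , 0.165, 0.17 ,
       0.175, 0.18 , 0.185, 0.19 , 0.195, 0.2  ]))
(11599, array([ 0.4864, -0.2336,  0.1714]), ((0.4855145215988159, -0.23328758776187897), 0.03287738561630249), array([-0.0164,  0.0065,  0.1714]))
[[-0.896  0.444 -0.002]
 [ 0.444  0.896  0.001]
 [ 0.002 -0.    -1.   ]]
rv [-0.     -0.0024 -0.0046] d [ 0.1412  0.3033 -0.0446]
```

```bash
python3 -m jog '[0, 0, 0, 0.015, 0.032, -0.01, 0.05, 0, 0, 0, 0.035, 0.075, -0.03, 0.05, 0, 0, 0, 0.055, 0.118, -0.045, 0.05, 0, 0, 0, 0.075, 0.161, -0.045, 0.05, 0, 0, 0, 0.095, 0.204, -0.045, 0.05, 0, 0, 0, 0.115, 0.247, -0.045, 0.05, 0, 0, 0, 0.13, 0.28, -0.045, 0.05, 0, 0, 0, 0.141, 0.303, -0.045, 0.05, 0, 0, 0, 0.141, 0.303, -0.045, 0.05, 0, 0, 0, 0.141, 0.303, -0.045, 0.05]'
python3 - <<'E'
from h import *
print(get_obs()['eef_pos']);shot('wrist','w3')
E
```

```text
clock: 5.92
eef_pos: [0.4983, 0.0979, 0.2008]
tool_rot: [0.228, 0.974, -0.0, -0.0]
ft_force: [0.0, 0.2, -0.1]
grip_width: 0.0566
grasp_force: 63.9
[0.49834669 0.09787983 0.20084557]
```

View pics/w3.png

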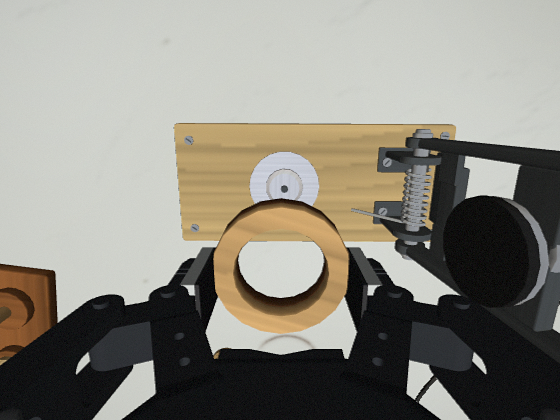

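The wrist view shows the boss dot at px (284,188), with the held ring just below it in the picture, centred near (281,264). The board edges lie along the image rows, so the yaw is right. Next I'll compute both centres with the same camera.

```bash
cat >> h.py <<'E'
def ray(fn,uv,z):
    f=np.load(f'pics/{fn}.npz'); uv=np.atleast_2d(uv).astype(float)
    d=(np.c_[uv,np.ones(len(uv))]@np.linalg.inv(f['K']).T)@f['R']; o=-f['R'].T@f['t']
    return (o+d*((z-o[2])/d[:,2])[:,None])[:,:2]
def circ(p):
    "robust circle fit"
    from scipy.optimize import least_squares
    return least_squares(lambda c:np.hypot(*(p-c[:2]).T)-c[2],[*p.mean(0),.03],loss='soft_l1',f_scale=.0005).x.round(4)
E
python3 - <<'E'
from h import *
P,m,rgb=cloud('w3'); p=get_obs()['eef_pos']
print('dot',ray('w3',(284.3,188),.035))
hsv=cv2.cvtColor(rgb,cv2.COLOR_RGB2HSV)
s=((P[...,2]>.015)&(P[...,2]<.042)&(np.linalg.norm(P[...,:2]-[.498,.099],axis=-1)<.05)&(hsv[...,1]<50)).astype('u1')
c=max(cv2.findContours(s,0,cv2.CHAIN_APPROX_NONE)[0],key=len)[:,0]; c=c[c[:,1]<198]; print('seat',circ(ray('w3',c,.025)),len(c))
zt=np.median(P[285:300,225:232,2][m[285:300,225:232]]); print('ztop',zt)
s=m&(abs(P[...,2]-zt)<.003)&(np.linalg.norm(P[...,:2]-p[:2],axis=-1)<.034)
v,u=np.nonzero(s); q=P[s]; A=np.c_[q[:,:2]-p[:2],np.ones(len(q))]; print('plane',np.linalg.lstsq(A,q[:,2],rcond=None)[0])
# hole: inner contour of top face
cs,h=cv2.findContours(s.astype('u1'),cv2.RETR_CCOMP,cv2.CHAIN_APPROX_NONE)
for k,hh in zip(cs,h[0]):
    if len(k)>100: print(len(k),hh[3],circ(ray('w3',k[:,0],zt)),k[:,0].min(0),k[:,0].max(0))
E
```

```text
dot [[0.50008216 0.10106746]]
seat [0.5    0.1007 0.0341] 124
ztop 0.21812092854534823
plane [-3.86639289e-03  1.60316997e-04  2.17741735e-01]
454 -1 [0.4957 0.0995 0.0294] [202 205] [357 333]
271 2 [0.4954 0.0997 0.0195] [233 228] [327 313]
```

```bash
python3 -m jog '[0, 0, 0, -0.0035, 0.003, 0.04, 0.05, 0, 0, 0, -0.0035, 0.003, 0.08, 0.05, 0, 0, 0, -0.0035, 0.003, 0.12, 0.05, 0, 0, 0, -0.0035, 0.003, 0.14, 0.05, 0, 0, 0, -0.0035, 0.003, 0.154, 0.05, 0, 0, 0, -0.0035, 0.003, 0.154, 0.05, 0, 0, 0, -0.0035, 0.003, 0.154, 0.05]'
python3 - <<'E'
from h import *
shot('wrist','w4'); P,m,rgb=cloud('w4'); p=get_obs()['eef_pos']; print(p)
zt=p[2]+.0173
s=m&(abs(P[...,2]-zt)<.003)&(np.linalg.norm(P[...,:2]-p[:2],axis=-1)<.036)
cs,h=cv2.findContours(s.astype('u1'),cv2.RETR_CCOMP,cv2.CHAIN_APPROX_NONE); zt=np.median(P[s][:,2]);print(zt)
for k,hh in zip(cs,h[0]):
    if len(k)>100: print(len(k),hh[3],circ(ray('w4',k[:,0],zt)),k[:,0].min(0),k[:,0].max(0))
cv2.imwrite('pics/c4.png',cv2.resize(cv2.imread('pics/w4.png')[180:340,180:380],(800,600),interpolation=cv2.INTER_CUBIC))
E
```

```text
clock: 6.85
eef_pos: [0.504, 0.0993, 0.0483]
tool_rot: [0.228, 0.974, 0.0, 0.001]
ft_force: [0.7, 0.2, 0.4]
grip_width: 0.0569
grasp_force: 63.9
[0.50410812 0.0994934  0.04844128]
0.06520204455130008
487 -1 [0.5015 0.1009 0.0296] [197 205] [364 333]
272 0 [0.5011 0.101  0.0196] [234 228] [327 312]
```

View pics/c4.png

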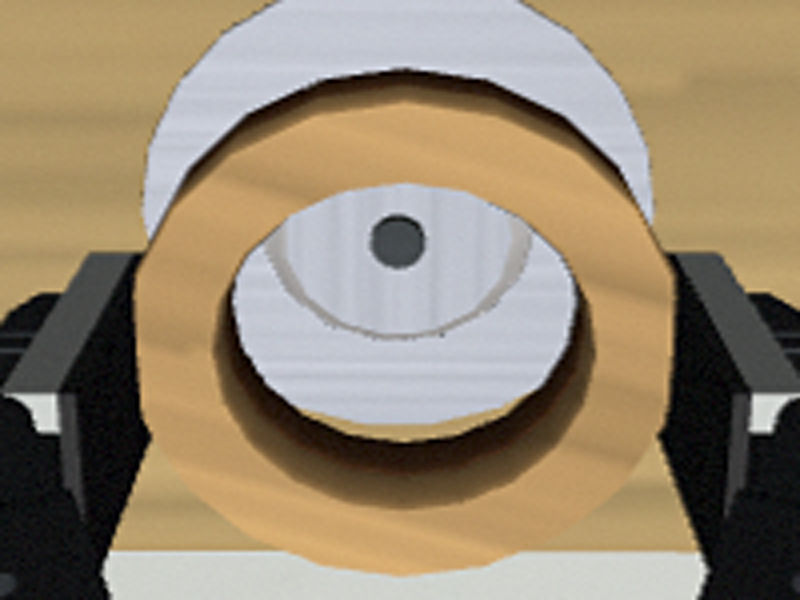

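The dot is at crop (398,241), which is px (279.5,244.3), seen through the hole. The ring's own hole is centred at about crop x 404.

Run:
```python
from h import *
print('dot',ray('w4',(279.5,244.3),.035))
P,m,rgb=cloud('w4'); hsv=cv2.cvtColor(rgb,cv2.COLOR_RGB2HSV)
s=((P[...,2]>.015)&(P[...,2]<.03)&(np.linalg.norm(P[...,:2]-[.5,.1],axis=-1)<.05)&(hsv[...,1]<50)).astype('u1')
c=max(cv2.findContours(s,0,cv2.CHAIN_APPROX_NONE)[0],key=len)[:,0]
w=ray('w4',c,.025); w=w[np.hypot(*(w-[.5,.1]).T)>.0325]; print('seat',len(w),circ(w))
n=ray('w4',(279.5,244.3),.035)[0]; d=n-[.5013,.10095]; print(d,'tool',[d@[-.896,.444],d@[.444,.896]], P[244,279])
```

```text
dot [[0.50079851 0.10065436]]
seat 205 [0.4996 0.1009 0.0341]
[-0.00050149 -0.00029564] tool [np.float64(0.0003180672486392046), np.float64(-0.000487557231352)] [0.4999308  0.10080778 0.03666635]
```

```bash
python3 -m jog '[0, 0, 0, 0.0006, -0.0006, 0.005, 0.05, 0, 0, 0, 0.0006, -0.0006, 0.010, 0.05, 0, 0, 0, 0.0006, -0.0006, 0.014, 0.05, 0, 0, 0, 0.0006, -0.0006, 0.017, 0.05, 0, 0, 0, 0.0006, -0.0006, 0.020, 0.05, 0, 0, 0, 0.0006, -0.0006, 0.020, 0.05]'
```

```text
clock: 7.65
eef_pos: [0.5021, 0.0992, 0.027]
tool_rot: [0.228, 0.974, -0.0, -0.0]
ft_force: [-0.7, 0.7, -0.9]
grip_width: 0.0565
grasp_force: 63.9
```

```bash
python3 -m jog '[0, 0, 0, 0, 0, 0.001, 0.05, 0, 0, 0, 0, 0, 0.002, 0.05, 0, 0, 0, 0, 0, 0.003, 0.05, 0, 0, 0, 0, 0, 0.003, 0.05, 0, 0, 0, 0, 0, 0.003, 0.05]'
```

```text
clock: 8.28
eef_pos: [0.5023, 0.0992, 0.0243]
tool_rot: [0.228, 0.974, 0.0, 0.0]
ft_force: [0.1, 0.1, -0.5]
grip_width: 0.0567
grasp_force: 63.9
```

```bash
python3 -m jog '[0, 0, 0, 0, 0, 0, 0.062, 0, 0, 0, 0, 0, 0, 0.062, 0, 0, 0, 0, 0, 0, 0.075, 0, 0, 0, 0, 0, 0, 0.085, 0, 0, 0, 0, 0, -0.01, 0.085, 0, 0, 0, 0, 0, -0.04, 0.085, 0, 0, 0, 0, 0, -0.08, 0.085, 0, 0, 0, 0, 0, -0.13, 0.085, 0, 0, 0, 0, 0, -0.17, 0.085, 0, 0, 0, 0, 0, -0.17, 0.085]'
python3 - <<'E'
from h import *
o=get_obs();print(o['eef_pos']);shot('wrist','w5')
print(ring('w5',(.5,.1),.038,.05,.045))
cv2.imwrite('pics/c5.png',cv2.resize(cv2.imread('pics/w5.png')[100:280,180:420],(800,600),interpolation=cv2.INTER_CUBIC))
E
```

```text
clock: 9.52
eef_pos: [0.5049, 0.0997, 0.199]
tool_rot: [0.228, 0.974, 0.002, 0.004]
ft_force: [0.3, -0.3, -0.3]
grip_width: 0.0853
grasp_force: 0.0
[0.50485015 0.0997185  0.19903026]
(1691, array([0.4994, 0.1008, 0.0404]), ((0.5005557537078857, 0.10032565891742706), 0.030046796426177025), array([-0.0004, -0.0005,  0.0404]))
```

View pics/c5.png

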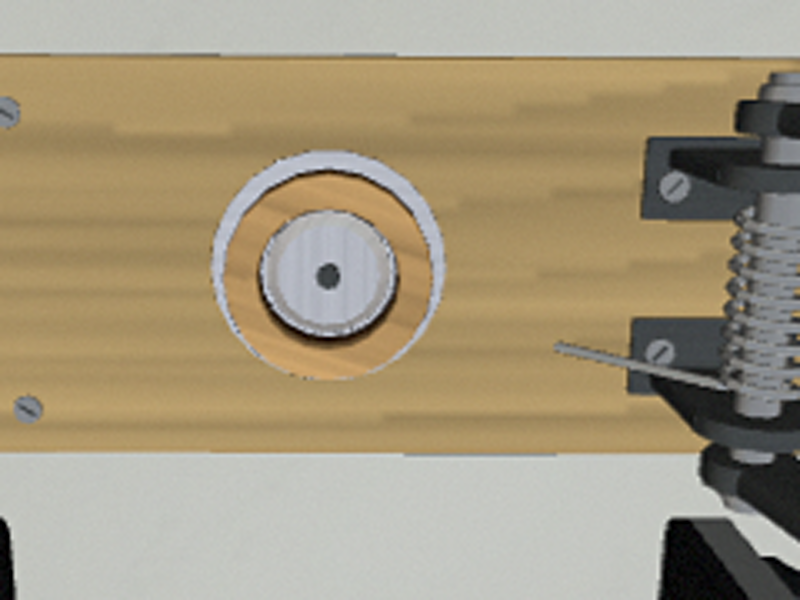

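The ring is seated flat: top at z = 0.040 and centred on the boss, with the gap even round the dot at crop (328,275). Now I'll go above the handle.

Run:
```python
from h import *
o=get_obs();y=Ro.from_quat(o['tool_rot']).as_matrix()[:,1];print(np.degrees(np.arctan2(y[1],y[0])))
f=np.load('pics/w5.npz')
# board long top edge, crop (0,55)-(760,57)
w=ray('w5',[(180,100+55*.3),(180+750*.3,100+57*.3)],.025);d=w[1]-w[0];print('edge',np.degrees(np.arctan2(d[1],d[0])))
delta([.566,.235,.345],63.9)
```

```text
63.63677439190508
edge 63.485269025430334
rv [ 0.003   0.0038 -0.0046] d [ 0.0036  0.1497 -0.1479]
```

```bash
python3 -m jog '[0, 0, 0, 0, 0, -0.05, 0.085, 0, 0, 0, 0, 0, -0.10, 0.085, 0, 0, 0, 0.001, 0.02, -0.147, 0.085, 0, 0, 0, 0.003, 0.06, -0.147, 0.085, 0, 0, 0, 0.003, 0.1, -0.147, 0.085, 0, 0, 0, 0.003, 0.13, -0.147, 0.085, 0, 0, 0, 0.003, 0.149, -0.147, 0.085, 0, 0, 0, 0.003, 0.149, -0.147, 0.085, 0, 0, 0, 0.003, 0.149, -0.147, 0.085]'
python3 - <<'E'
from h import *
o=get_obs();p=o['eef_pos'];print(p);shot('wrist','w6')
P,m,rgb=cloud('w6')
s=m&(P[...,2]>.255)&(P[...,2]<.285)&(np.linalg.norm(P[...,:2]-[.566,.235],axis=-1)<.07);q=P[s];print(len(q),q.mean(0),q[:,2].max(),cv2.minAreaRect(q[:,:2].astype('f4')))
delta([.566,.235,.248],63.9)
E
```

```text
clock: 10.7
eef_pos: [0.5653, 0.2334, 0.3404]
tool_rot: [0.228, 0.974, -0.001, -0.001]
ft_force: [-0.0, -0.4, -0.1]
grip_width: 0.0848
grasp_force: 0.0
[0.56528693 0.23341898 0.34040059]
4361 [0.56306105 0.2364688  0.27040139] 0.27523495515750895 ((0.5674298405647278, 0.23459288477897644), (0.021635740995407104, 0.10901382565498352), 63.12990188598633)
rv [-0.0011 -0.0007 -0.0052] d [0.0001 0.002  0.0929]
```

View pics/w6.png

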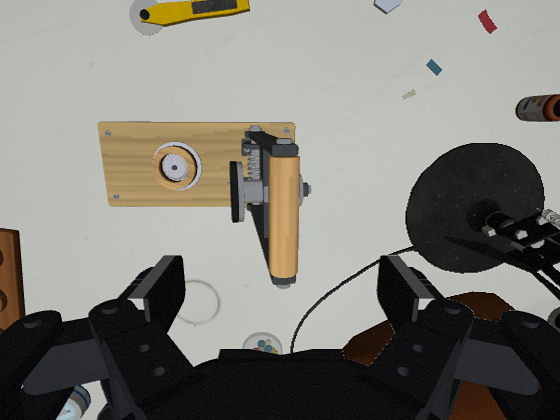

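The handle lies centred between the open fingers at px (284,213), and the lamp is clear. I'll descend and grip.

```bash
python3 -m jog '[0, 0, 0, 0, 0.002, 0.03, 0.085, 0, 0, 0, 0, 0.002, 0.06, 0.085, 0, 0, 0, 0, 0.002, 0.08, 0.085, 0, 0, 0, 0, 0.002, 0.095, 0.085, 0, 0, 0, 0, 0.002, 0.095, 0.085, 0, 0, 0, 0, 0.002, 0.095, 0.05]'
python3 -m jog '[0, 0, 0, 0, 0, 0, 0.03, 0, 0, 0, 0, 0, 0, 0.01, 0, 0, 0, 0, 0, 0, 0.01, 0, 0, 0, 0, 0, 0, 0.01, 0, 0, 0, 0, 0, 0, 0.01, 0, 0, 0, 0, 0, 0, 0.01, 0, 0, 0, 0, 0, 0, 0.01]'
```

```text
clock: 11.5
eef_pos: [0.567, 0.2358, 0.2475]
tool_rot: [0.228, 0.974, 0.0, 0.001]
ft_force: [-1.0, -0.1, 0.9]
grip_width: 0.069
grasp_force: 0.0
clock: 12.38
eef_pos: [0.5667, 0.2355, 0.247]
tool_rot: [0.228, 0.974, -0.0, 0.0]
ft_force: [-1.2, -3.1, 5.1]
grip_width: 0.0202
grasp_force: 58.6
```

```bash
python3 -m jog '[0, 0, 0, 0, -0.0173, -0.0023, 0.01, 0, 0, 0, 0, -0.0347, -0.003, 0.01, 0, 0, 0, 0, -0.0591, -0.0015, 0.01, 0, 0, 0, 0, -0.0831, 0.0029, 0.01, 0, 0, 0, 0, -0.1064, 0.0102, 0.01, 0, 0, 0, 0, -0.1286, 0.0204, 0.01, 0, 0, 0, 0, -0.1494, 0.0331, 0.01, 0, 0, 0, 0, -0.1685, 0.0483, 0.01, 0, 0, 0, 0, -0.1857, 0.0657, 0.01, 0, 0, 0, 0, -0.1857, 0.0657, 0.01]'
python3 - <<'E'
from h import *
p=get_obs()['eef_pos']; a=np.radians(63.7);u=np.array([np.cos(a),np.sin(a)]);d=p[:2]-[.5,.1006]
x=d@u;z=p[2]+.016;print('nest x',x,'lat',d@[-u[1],u[0]],'alpha',np.degrees(np.arctan2(x-.115,z-.066)),'r',np.hypot(x-.115,z-.066))
E
```

```text
clock: 13.62
eef_pos: [0.4825, 0.0676, 0.1799]
tool_rot: [0.229, 0.973, -0.001, -0.001]
ft_force: [-4.6, -3.1, 7.6]
grip_width: 0.02
grasp_force: 60.4
nest x -0.03730427933017289 lat 0.0010609199146140787 alpha -49.536079726127156 r 0.20018575293792268
```

```bash
python3 -m jog '[0, 0, 0, 0, -0.0149, 0.0194, 0.01, 0, 0, 0, 0, -0.0273, 0.0404, 0.01, 0, 0, 0, 0, -0.037, 0.0628, 0.01, 0, 0, 0, 0, -0.0439, 0.0862, 0.01, 0, 0, 0, 0, -0.0466, 0.0999, 0.01, 0, 0, 0, 0, -0.0466, 0.0999, 0.01, 0, 0, 0, 0, -0.0466, 0.0999, 0.01]'
cat >> h.py <<'E'
def lev():
    o=get_obs();p=o['eef_pos']; a=np.radians(63.7);u=np.array([np.cos(a),np.sin(a)]);d=p[:2]-[.5,.1006]
    x=d@u;z=p[2]+.016;t=10-np.degrees(np.arctan2(x-.115,z-.066));print('x',x,'z',z,'theta',np.radians(t),'r',np.hypot(x-.115,z-.066),o['ft_force'])
E
python3 -c "
from h import *
lev()"
```

```text
clock: 14.5
eef_pos: [0.4621, 0.027, 0.0805]
tool_rot: [0.228, 0.974, -0.001, -0.001]
ft_force: [-4.1, -4.8, 3.2]
grip_width: 0.02
grasp_force: 60.0
x -0.08276647424760392 z 0.09652221632540166 theta 1.592202773318962 r 0.2001079309416366 [-4.09145015 -4.83464482  3.24094082]
```

```bash
python3 -m jog '[0, 0, 0, 0, -0.0005, 0.003, 0.01, 0, 0, 0, 0, -0.001, 0.006, 0.01, 0, 0, 0, 0, -0.0014, 0.009, 0.01, 0, 0, 0, 0, -0.0017, 0.012, 0.01, 0, 0, 0, 0, -0.002, 0.015, 0.01, 0, 0, 0, 0, -0.0022, 0.018, 0.01, 0, 0, 0, 0, -0.0024, 0.021, 0.01, 0, 0, 0, 0, -0.0025, 0.024, 0.01, 0, 0, 0, 0, -0.0026, 0.027, 0.01, 0, 0, 0, 0, -0.0026, 0.03, 0.01]'
python3 -m jog '[0, 0, 0, 0, 0, 0, 0.01, 0, 0, 0, 0, 0, 0, 0.01, 0, 0, 0, 0, 0, 0, 0.01, 0, 0, 0, 0, 0, 0, 0.01]'
python3 - <<'E'
from h import *
lev(); shot('scene','s7'); shot('wrist','w7')
P,m,_=cloud('s7'); f=np.load('pics/s7.npz')
a=f['rgb'][210:370,190:350,::-1]; cv2.imwrite('pics/c7.png',np.hstack([cv2.resize(a,(400,400),interpolation=cv2.INTER_CUBIC),cv2.resize(cv2.imread('pics/w7.png'),(400,300))[:300] if 0 else cv2.resize(cv2.imread('pics/w7.png'),(400,400))]))
E
```

```text
clock: 15.75
eef_pos: [0.4611, 0.0249, 0.0515]
tool_rot: [0.228, 0.974, -0.001, -0.001]
ft_force: [-8.5, -4.6, 11.2]
grip_width: 0.0201
grasp_force: 60.7
clock: 16.25
eef_pos: [0.4611, 0.0249, 0.0515]
tool_rot: [0.228, 0.974, -0.001, -0.001]
ft_force: [-7.4, -4.1, 9.1]
grip_width: 0.0202
grasp_force: 60.6
x -0.08507647709639503 z 0.06752433215444174 theta 1.7377106519262728 r 0.20008228376300924 [-7.42553396 -4.10197975  9.08153623]
```

View pics/c7.png

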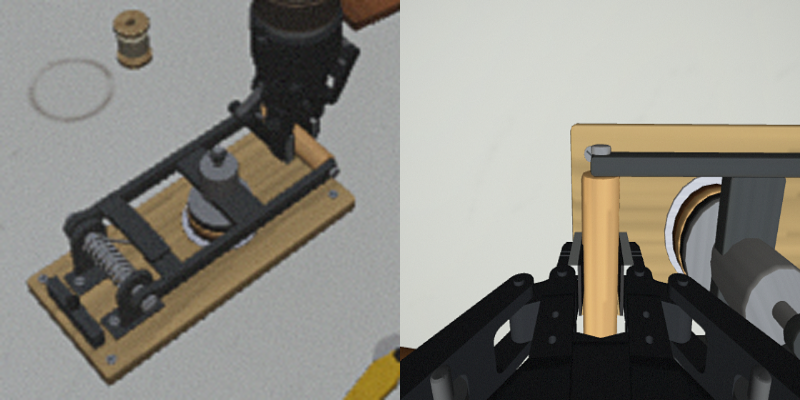

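The rails look level, with the pad over the ring on the boss and the fingers holding the handle. I'll check the rail slope in the wrist depth image while holding 3 s and more.

```bash
python3 - <<'E'
from h import *
P,m,_=cloud('w7'); a=np.radians(63.7);u=np.array([np.cos(a),np.sin(a)])
uv=[(c,r) for c in range(430,556,6) for r in (171,172,173)]
q=np.array([P[r,c] for c,r in uv]); x=(q[:,:2]-[.5,.1006])@u
k=np.polyfit(x,q[:,2],1); print('slope rad',k[0],'z range',q[:,2].min(),q[:,2].max(),x.min(),x.max())
E
python3 -m jog '[0, 0, 0, 0, 0, 0.001, 0.01, 0, 0, 0, 0, 0, 0.001, 0.01, 0, 0, 0, 0, 0, 0.001, 0.01, 0, 0, 0, 0, 0, 0.001, 0.01, 0, 0, 0, 0, 0, 0.001, 0.01, 0, 0, 0, 0, 0, 0.001, 0.01, 0, 0, 0, 0, 0, 0.001, 0.01, 0, 0, 0, 0, 0, 0.001, 0.01, 0, 0, 0, 0, 0, 0.001, 0.01, 0, 0, 0, 0, 0, 0.001, 0.01]'
for i in 1 2 3; do python3 -m jog '[0, 0, 0, 0, 0, 0, 0.01, 0, 0, 0, 0, 0, 0, 0.01, 0, 0, 0, 0, 0, 0, 0.01, 0, 0, 0, 0, 0, 0, 0.01, 0, 0, 0, 0, 0, 0, 0.01, 0, 0, 0, 0, 0, 0, 0.01, 0, 0, 0, 0, 0, 0, 0.01, 0, 0, 0, 0, 0, 0, 0.01, 0, 0, 0, 0, 0, 0, 0.01, 0, 0, 0, 0, 0, 0, 0.01]'; done
python3 -c "
from h import *
lev()"
```

```text
slope rad -0.0067648968406438265 z range 0.07371270883546178 0.07673558184102705 -0.029761093642459834 0.014759265041140323
clock: 17.6
eef_pos: [0.4611, 0.0249, 0.0506]
tool_rot: [0.228, 0.974, -0.001, -0.001]
ft_force: [-7.7, -4.4, 10.9]
grip_width: 0.0205
grasp_force: 60.7
clock: 18.85
eef_pos: [0.4612, 0.0249, 0.0506]
tool_rot: [0.228, 0.974, -0.001, -0.001]
ft_force: [-7.6, -4.5, 10.8]
grip_width: 0.0202
grasp_force: 60.7
clock: 20.1
eef_pos: [0.4611, 0.0249, 0.0506]
tool_rot: [0.228, 0.974, -0.001, -0.001]
ft_force: [-6.7, -4.1, 10.2]
grip_width: 0.0199
grasp_force: 60.7
clock: 21.35
eef_pos: [0.4611, 0.0249, 0.0506]
tool_rot: [0.228, 0.974, -0.001, -0.001]
ft_force: [-7.8, -4.5, 10.8]
grip_width: 0.0199
grasp_force: 60.7
x -0.08508054467673695 z 0.06662829081263125 theta 1.7421890728804097 r 0.20008153115039123 [-7.8283838  -4.45183658 10.83775729]
```

The rails are level (slope under 0.01 rad) and the force is steady at about 11 N. They have been held for over 5 s, so I'll hand the job in.

```bash
python3 -c "
from h import *
print(workorder.job_done())"
```

```text
the job is handed in; nothing more can be done
None
```

I laid the bag ring flat over the press boss and held the lever level (about 1.74 rad, about 11 N at the handle) for over 5 s, then handed the job in still holding it; no verdict came back.

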